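# Unhook the lifter from the slide carrier

## Task

A lifting hook is still caught under the rails of one of the steel slide carriers on the lab bench. With that carrier left standing on the bench, twist the hook a quarter turn so that its crossbar lines up with the slot, lift it out and put it in the shallow steel tray. Then set the carrier down upright in the deeper white tub, never letting it tip over.

Things in the scene. Friction and masses are not known exactly. Their poses are not given: they have to be found in the camera images.
- carrier: Steel slide carrier with the hook in it (an identical one without is spare), loose, 0.3 kg, in mm 120 long (x) x 48 wide (y) x 48 high. Origin: centre of underside, z up. Deck 5 thick, end plates 5, open long sides; two top rails along x, each 8 wide, heights 36-48, slot between them 32 wide, 110 long. Grip across both rails (48, along y). Hook passes the slot with crossbar within 10 deg of x.
- lifter: Lifting hook, loose, 0.12 kg, sizes in mm: 106 tall. Origin: centre of underside, z up the shank. Crossbar foot 66 long (x), 18 wide (y), 6 thick, end tips turned up to 15. Shank 8 round. Black grip plate at heights 72-106, 28 along x, 12 thick along y (grip this). Starts standing on the carrier's deck, crossbar across it (10 deg) under the rails, 16 free above the tips; turns freely either way, best raised 5 mm.
- tray: Shallow open steel tray for the hook, fixed: 180 mm (x) by 150 mm (y) outside, 30 mm high, walls and floor 3 mm thick. Origin at the centre of its underside, z up. It may be on the left or on the right.
- tub: Deeper open white plastic tub for the carrier, fixed: 240 mm (x) by 190 mm (y) outside, 50 mm high, walls and floor 5 mm thick. Origin at the centre of its underside, z up. It is on the other side from the tray.
Things that resemble listed ones, but are neither listed nor needed, are in the scene too. What is shaped like the lifter but red is not meant.

How it is judged:
By the outcome, as a careful person would: the job done as asked, in the order asked, and still so for the second after the job is handed in, with the robot touching nothing.
It also fails if it takes over 54 s, if anything falls off the work surface, if the arm or the gripper's body presses on something with over 40 N, if the wrist force passes 120 N, or if a joint passes its speed limit or range.

## Robot

A 6-joint arm with a two-finger parallel gripper is mounted at the origin on the work surface. World frame = base frame: x ahead of the robot, y to its left, z up, the work surface at z = 0. Lengths are in m, angles in rad, forces in N, time in s.
With the tool pointing down it reaches from about 0.375 to 0.975 m from the base axis. Payload 3.8 kg.
Tool frame: the origin (TCP) lies between the finger pads; the fingertips stand 17 mm ahead of it and the grasp point (between the pads) lies 2 mm behind it (arm.nose_length is the z of the fingertips in the tool frame, in m); z points along the fingers, y is the direction in which the jaws open and shut (so a half turn about z gives the same grasp; the last joint's range is limited). The gripper opens to 85 mm and grips with 20 to 120 N. Pads are 22 mm wide; open, the fingers measure 114 mm over their backs; the gripper's body (76 mm by 85 mm) begins 54 mm behind the grasp point. The pads swing forward as they close: fully open they stand 13 mm farther back than shut.
Start: joints at [-0.037, 0.264, 1.604, -0, 1.274, -0.037], TCP at [0.675, -0, 0.248] pointing down, gripper open.
Joint ranges: [-2.63, 2.63], [-0.94, 2.18], [0.31, 2.57], [-1.31, 4.45], [0, 2.66], [-2.55, 2.55]. Speed limits (rad/s): [2.57, 2.57, 3.14, 3.14, 3.14, 3.14].

## Interface

Orientations are given as a unit quaternion [x, y, z, w].
In Python, from workcell import arm gives the robot as it stands.
- The arm moves only by the shell command python3 -m creep 'ROWS'. ROWS is JSON, a list of rows, each a list of 7 numbers: the finger opening in m, from 0 to 0.0854, then the shift along the tool's x, y, z in m, then the turn, a rotation vector about the tool's x, y, z in degrees. In form: [[jaw, dx, dy, dz, rx, ry, rz], ...]. A call has 1 to 10 rows; each row shifts and turns the commanded pose from where the row before left it, along the tool's axes as they then stand; what a row does not reach is not made up. A row lasts 1/10 s, in which the tool goes at most 50 mm and 8.59 degrees, less where a joint would pass 70% of its speed; a pose out of reach is approached as far as the arm can. A call is refused whole if a number of a shift passes 0.05 or a number of a turn 8.59, either way. A call with a gripper value outside its range is refused whole. The fingers move at their own pace and stop on an object; the grip force is fixed at half the most. Time passes only in rows, so rows that do not move let the fingers close. It gives the time, the measured TCP pose, the force and the opening at its end, in the units of the state.
- arm.get_obs(): the state, without advancing time (a new reading comes with each control period).
- arm.snapshot(name): name is "scene" or "side" or "wrist"; returns a dict with "pixels" (420x560x3 uint8, blue, green, red), "mtx" (3x3 intrinsics, pixels), "dist_coeffs" ([k1, k2, p1, p2, k3] as OpenCV has them; the pictures are not rectified), "world_to_cam" (4x4, takes a point from world to camera coordinates). Camera axes: x right, y down, z forward; pixel columns grow to the right and rows downward; lengths in m; the calibration is good to about 2 mm. A picture is of the moment at which its call begins. There is no depth.
- arm.job_done(): hands the job in, once; it reports no verdict.
The state is a dict: "t": time; "qpos": joint angles; "qvel": joint speeds; "joint_efforts": joint torques, N m; "tool_pos": TCP position; "tcp_rot": TCP orientation; "contact_force": force on the tool from outside, world axes, zero at the start; "torque": the same for the moment, N m; "width": finger opening in m.
Only numpy, scipy, OpenCV 4.12 (cv2) and the standard library are available. Lean on these libraries where they do the work, as an engineer would, in place of code of your own. Each camera call takes 0.05 s, during which the arm holds its last target.

## Working session

There is one attempt and no reset: what is moved stays moved. The work goes in short steps, Python scripts to look and compute and a shell command to move; the robot and the scene stay as the last step left them, time stands still between calls to the robot, and variables do not carry over. Pictures are saved under pics/ and viewed, and the job is handed in when it is done.

```bash
mkdir -p pics; ls; cat > h.py <<'E'
import numpy as np, cv2
from workcell import arm
def snap(name,fn=None):
    s=arm.snapshot(name)
    if fn: cv2.imwrite('pics/'+fn,s['pixels'])
    return s
def ray(s,uv):
    p=cv2.undistortPoints(np.array([[uv]],float),np.array(s['mtx']),np.array(s['dist_coeffs']))[0,0]
    T=np.array(s['world_to_cam']);R=T[:3,:3];t=T[:3,3]
    return -R.T@t, R.T@np.array([p[0],p[1],1])
def onz(s,uv,z):
    o,d=ray(s,uv); return o+d*(z-o[2])/d[2]
def proj(s,P):
    T=np.array(s['world_to_cam'])
    return cv2.projectPoints(np.array(P,float).reshape(-1,1,3),cv2.Rodrigues(T[:3,:3])[0],T[:3,3],np.array(s['mtx']),np.array(s['dist_coeffs']))[0][:,0]
def tri(s1,u1,s2,u2):
    o1,d1=ray(s1,u1);o2,d2=ray(s2,u2)
    A=np.stack([d1,-d2],1);k=np.linalg.lstsq(A,o2-o1,rcond=None)[0]
    a=o1+d1*k[0];b=o2+d2*k[1];return (a+b)/2,np.linalg.norm(a-b)
E
python3 - <<'E'
from h import *
for n in ['scene','side','wrist']: 
    s=snap(n,n+'0.png');print(n,np.round(ray(s,(280,210)),3))
o=arm.get_obs();print(o['t'],o['tool_pos'],o['tcp_rot'],o['contact_force'],o['width'])
E
```

```text
pics
scene [[ 1.295 -0.697  0.82 ]
 [-0.569  0.534 -0.625]]
side [[ 0.331 -0.55   0.556]
 [ 0.315  0.688 -0.654]]
wrist [[ 0.675  0.066  0.372]
 [-0.003 -0.232 -0.973]]
0.15 [6.74463719e-01 3.37341984e-05 2.47217057e-01] [ 7.07106574e-01  7.07106431e-01 -5.89714034e-04 -6.63215967e-04] [-0.64794464 -0.59334283 -0.09923927] 0.08522161224202508
```

View pics/scene0.png

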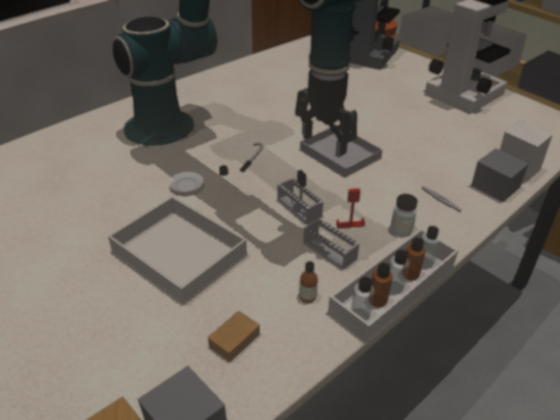

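View pics/side0.png

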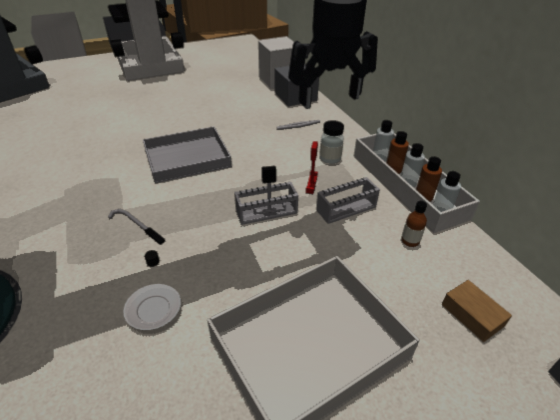

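View pics/wrist0.png

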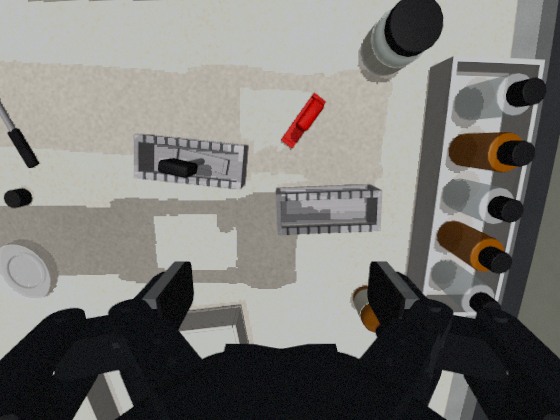

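Candidates: the carrier at wrist (190,160) / side (267,203) has the black-gripped hook in it. The one at wrist (328,210) / side (348,198) is empty, so it is the spare. The red hook at wrist (303,120) stands free and is not meant. I'll confirm this in an enlarged crop.

```bash
python3 - <<'E'
from h import *
a=cv2.imread('pics/wrist0.png')[110:250,110:400]
b=cv2.imread('pics/side0.png')[120:230,110:400]
a=cv2.resize(a,None,fx=2.4,fy=2.1,interpolation=2);b=cv2.resize(b,(a.shape[1],280),interpolation=2)
cv2.imwrite('pics/crop0.png',np.vstack([a,b]))
s=snap('wrist')
print(s['world_to_cam'])
E
```

```text
[[ 9.99998032e-01 -2.68023055e-04 -1.96595192e-03 -6.74024202e-01]
 [ 2.46765564e-04 -9.66341372e-01  2.57263079e-01 -3.21911307e-02]
 [-1.96873311e-03 -2.57263058e-01 -9.66339404e-01  3.77996678e-01]
 [ 0.00000000e+00  0.00000000e+00  0.00000000e+00  1.00000000e+00]]
```

View pics/crop0.png

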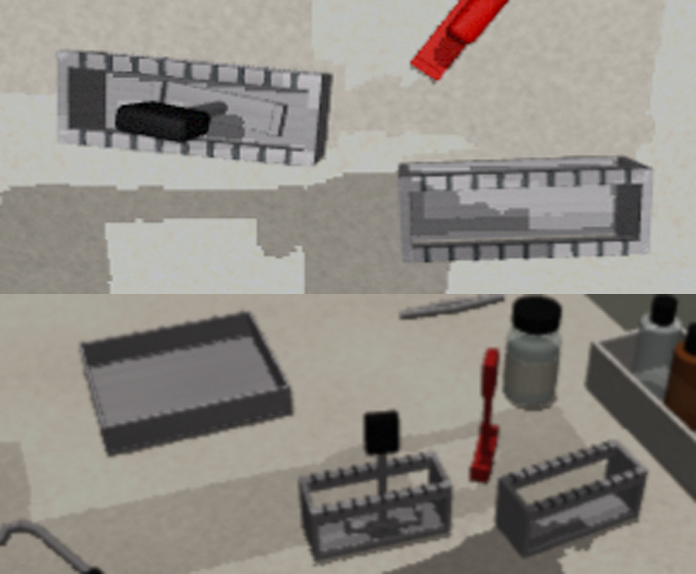

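```bash
python3 - <<'E'
from h import *
a=cv2.imread('pics/wrist0.png')[125:200,125:260]
b=cv2.imread('pics/side0.png')[155:230,220:310]
c=cv2.imread('pics/scene0.png')[160:235,260:340]
f=lambda a:cv2.convertScaleAbs(cv2.resize(a,(395,300),interpolation=2),alpha=1.6)
z=np.vstack([np.hstack([f(a),f(b)]),np.hstack([f(c),f(c)])])
cv2.imwrite('pics/crop1.png',z)
E
```

```text
(no output)
```

View pics/crop1.png

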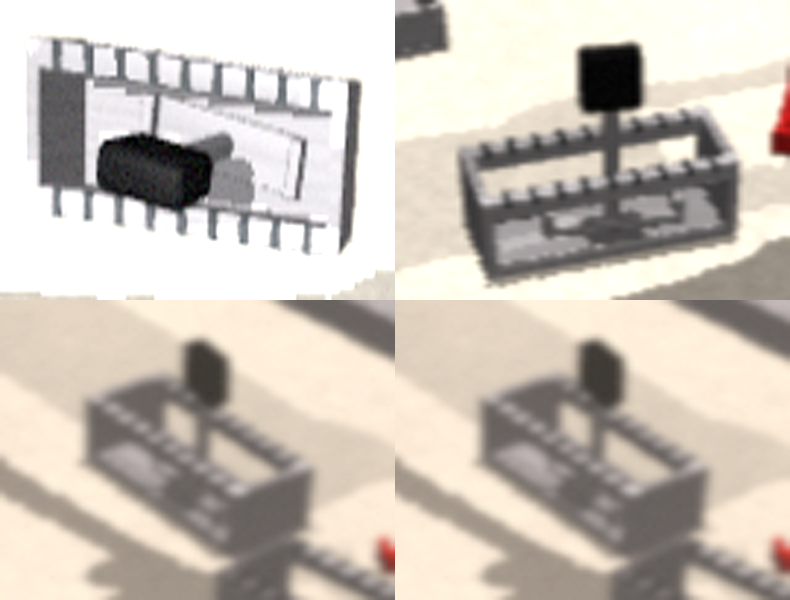

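```bash
python3 - <<'E'
from h import *
a=cv2.imread('pics/wrist0.png')[120:205,125:258]
a=cv2.resize(a,None,fx=6,fy=6,interpolation=cv2.INTER_CUBIC)
for i in range(0,133,10): cv2.putText(a,str(125+i),(i*6,10),0,.3,(0,0,255)); cv2.line(a,(i*6,12),(i*6,18),(0,0,255))
for i in range(0,85,10): cv2.putText(a,str(120+i),(0,i*6+4),0,.3,(0,0,255))
cv2.imwrite('pics/crop2.png',a)
E
```

```text
(no output)
```

View pics/crop2.png

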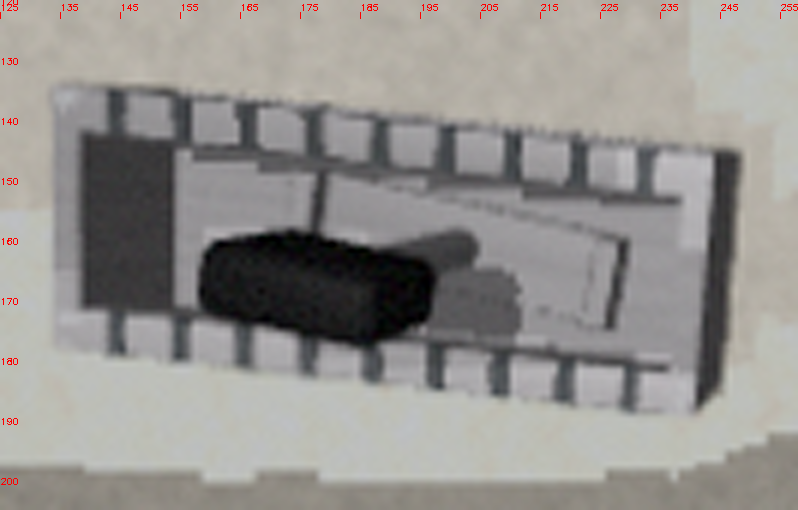

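```bash
python3 - <<'E'
from h import *
s=snap('wrist')
g=lambda u,v,z:onz(s,(u,v),z)
TL=g(134,134,.048);TR=g(244.2,144.5,.048);BL=g(134,177.5,.048);BR=g(241,188.5,.048)
for n,p in zip(['TL','TR','BL','BR'],[TL,TR,BL,BR]): print(n,p.round(4))
print('L',np.linalg.norm(TL-TR),np.linalg.norm(BL-BR),'W',np.linalg.norm(TL-BL),np.linalg.norm(TR-BR))
c=(TL+TR+BL+BR)/4;d=TR-TL+BR-BL;print('c',c.round(4),'ang',np.degrees(np.arctan2(d[1],d[0])))
a=g(178,148.5,.020);b=g(228.5,159.7,.020);e=g(226,175,.02);print('bar',a.round(4),b.round(4),'len',np.linalg.norm(a-b),'wid',np.linalg.norm(b-e),'ang',np.degrees(np.arctan2(*(b-a)[[1,0]])),'wang',np.degrees(np.arctan2(*(b-e)[[1,0]]))-90)
# plate top face bottom edge left-right
S=arm.snapshot('side');
# black masks
for n,ss,box in [('wrist',s,(150,150,205,182)),('side',S,(255,160,280,188))]:
    x0,y0,x1,y1=box;m=(ss['pixels'][y0:y1,x0:x1].max(2)<45).astype(np.uint8)
    cs=max(cv2.findContours(m,0,2)[0],key=cv2.contourArea)+np.array([x0,y0]);r=cv2.minAreaRect(cs);print(n,r,cv2.boundingRect(cs)); M=cv2.moments(cs);print(M['m10']/M['m00'],M['m01']/M['m00'])
    if n=='wrist':u1=(M['m10']/M['m00'],M['m01']/M['m00'])
    else:u2=(M['m10']/M['m00'],M['m01']/M['m00'])
print(tri(s,u1,S,u2))
C=arm.snapshot('scene')
m=(C['pixels'][165:195,290:312].max(2)<50).astype(np.uint8)
cs=max(cv2.findContours(m,0,2)[0],key=cv2.contourArea)+np.array([290,165]);M=cv2.moments(cs);u3=(M['m10']/M['m00'],M['m01']/M['m00']);print(u3,cv2.boundingRect(cs),tri(C,u3,S,u2),tri(C,u3,s,u1))
E
```

```text
TL [0.5166 0.073  0.048 ]
TR [0.6356 0.0611 0.048 ]
BL [0.511  0.0261 0.048 ]
BR [0.6306 0.0133 0.048 ]
L 0.11958195371691245 0.12028533570343833 W 0.04729771536150843 0.04804350950091018
c [0.5735 0.0434 0.048 ] ang -5.909190219108734
bar [0.5539 0.0565 0.02  ] [0.6131 0.0432 0.02  ] len 0.060683211758403605 wid 0.018463758435272547 ang -12.674582766997707 wang -11.81526782933743
wrist ((177.27056884765625, 167.21487426757812), (38.214942932128906, 16.377832412719727), 11.888657569885254) (158, 158, 39, 20)
177.1630859375 167.28483072916666
side ((268.5, 175.0), (16.0, 13.0), 90.0) (262, 167, 14, 17)
268.52920035938905 174.266846361186
(array([0.57672836, 0.04121857, 0.09367076]), np.float64(0.000437207349574768))
(301.23770491803276, 178.45901639344262) (298, 172, 7, 14) (array([0.57745977, 0.04320201, 0.09181206]), np.float64(0.0007114808021017987)) (array([0.57758197, 0.04154295, 0.0928154 ]), np.float64(0.002048136988285096))
```

```bash
python3 - <<'E'
from h import *
a=cv2.imread('pics/side0.png')
def cr(x0,y0,x1,y1,k,fn,st):
    b=cv2.resize(a[y0:y1,x0:x1],None,fx=k,fy=k,interpolation=cv2.INTER_CUBIC)
    for i in range(0,x1-x0,st): cv2.putText(b,str(x0+i),(i*k,10),0,.35,(0,0,255)); cv2.line(b,(i*k,12),(i*k,18),(0,0,255))
    for i in range(0,y1-y0,st): cv2.putText(b,str(y0+i),(0,i*k+4),0,.35,(0,0,255))
    cv2.imwrite('pics/'+fn,b)
cr(135,120,240,190,7,'tray.png',10)
cr(200,255,420,420,3,'tub.png',20)
E
```

```text
(no output)
```

View pics/tray.png

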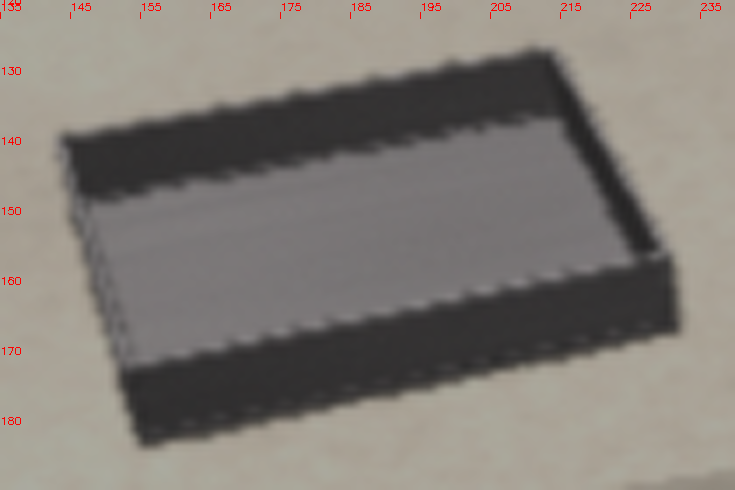

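View pics/tub.png

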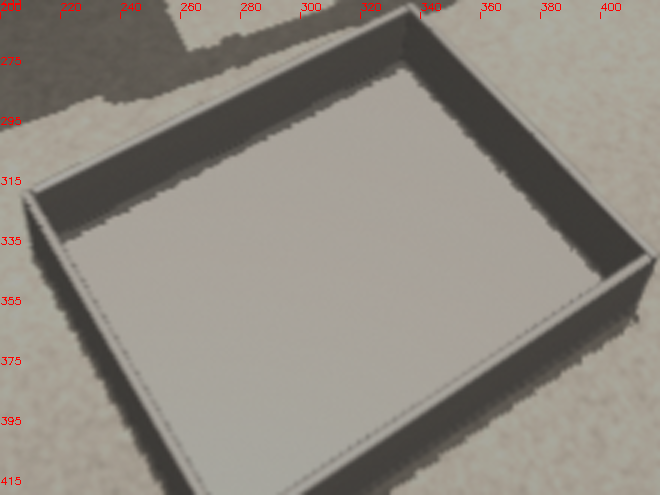

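```bash
python3 - <<'E'
from h import *
s=snap('side')
P=[onz(s,u,.03) for u in [(143.5,139),(213.5,126.8),(231,156.5),(152,173)]]
for p in P: print(p.round(4))
print([np.linalg.norm(P[i]-P[(i+1)%4]).round(3) for i in range(4)],'c',np.mean(P,0))
d=P[1]-P[0]+P[2]-P[3];print(np.degrees(np.arctan2(d[1],d[0])))
Q=[onz(s,u,.05) for u in [(207.5,319),(336.5,255.7),(418,341)]]
for p in Q: print(p.round(4))
print([np.linalg.norm(Q[i]-Q[(i+1)%3]).round(3) for i in range(3)],'c',(Q[0]+Q[2])/2)
d=Q[1]-Q[0];print(np.degrees(np.arctan2(d[1],d[0])))
d=Q[2]-Q[1];print(np.degrees(np.arctan2(d[1],d[0])))
# floats: other objects near the grasp
for n,u,z in [('spareTL',(318,195),.048),('redtop',(313,145),.1)]: print(n,onz(s,u,z))
E
```

```text
[0.3873 0.3776 0.03  ]
[0.5614 0.3683 0.03  ]
[0.5578 0.2212 0.03  ]
[0.3787 0.2274 0.03  ]
[np.float64(0.174), np.float64(0.147), np.float64(0.179), np.float64(0.15)] c [0.47132077 0.29862686 0.03      ]
-2.525532800731669
[ 0.3797 -0.1961  0.05  ]
[ 0.6142 -0.1632  0.05  ]
[ 0.6377 -0.3507  0.05  ]
[np.float64(0.237), np.float64(0.189), np.float64(0.301)] c [ 0.5086564  -0.27339961  0.05      ]
7.990274767873587
-82.8781321960303
spareTL [ 0.66407345 -0.00379627  0.048     ]
redtop [0.69948397 0.09262094 0.1       ]
```

```bash
python3 -m creep '[[0.05,0,0,0,0,0,-7.8],[0.05,0,0,0,0,0,-7.8],[0.05,0,0,0,0,0,-7.8],[0.05,0,0,0,0,0,-7.8],[0.05,0,0,0,0,0,-7.8],[0.05,0,0,0,0,0,-7.8],[0.05,0,0,0,0,0,-7.8],[0.05,0,0,0,0,0,-7.8],[0.05,0,0,0,0,0,-7.8],[0.05,0,0,0,0,0,-7.8]]'
cat >> h.py <<'E'
from scipy.spatial.transform import Rotation as Ro
def to(p,yawy=None):
    o=arm.get_obs();R=Ro.from_quat(o['tcp_rot']).as_matrix()
    print('t',o['t'],'pos',np.round(o['tool_pos'],4),'x',R[:,0].round(3),'y ang',np.degrees(np.arctan2(R[1,1],R[0,1])).round(2),'tool z',R[:,2].round(3),'F',np.round(o['contact_force'],1),'w',o['width'],'q6',o['qpos'][5])
    if p is not None: print('shift tool',(R.T@(np.array(p)-o['tool_pos'])).round(4))
E
python3 -c "
from h import *
to([.577,.042,.15])"
```

```text
t: 1.4
tool_pos: [0.675, 0.0, 0.2483]
tcp_rot: [0.102, 0.995, -0.0, 0.0]
contact_force: [-0.0, -0.2, -0.7]
width: 0.0498
t 1.4 pos [0.675  0.     0.2483] x [-0.979  0.202 -0.   ] y ang 78.32 tool z [ 0. -0. -1.] F [-0.  -0.2 -0.7] w 0.049764145389034044 q6 -1.4038300454266295
shift tool [0.1045 0.0213 0.0983]
```

```bash
python3 -m creep '[[0.05,0.02,0.004,0.01,0,0,0],[0.05,0.025,0.005,0.02,0,0,0],[0.05,0.025,0.005,0.02,0,0,0],[0.05,0.02,0.005,0.02,0,0,0],[0.05,0.0145,0.002,0.018,0,0,0],[0.05,0,0,0.005,0,0,0],[0.05,0,0,0,0,0,0]]'
python3 - <<'E'
from h import *
to([.577,.042,.092]); snap('wrist','w1.png'); s=snap('side','s1.png')
E
```

```text
t: 2.1
tool_pos: [0.5769, 0.0422, 0.1547]
tcp_rot: [0.104, 0.995, -0.0, -0.0]
contact_force: [0.6, 0.0, -0.5]
width: 0.0501
t 2.1 pos [0.5769 0.0422 0.1547] x [-0.978  0.208  0.001] y ang 78.02 tool z [-0.001 -0.    -1.   ] F [ 0.6  0.  -0.5] w 0.05005678070505909 q6 -1.3314763852483429
shift tool [-0.0002 -0.0002  0.0627]
```

View pics/w1.png

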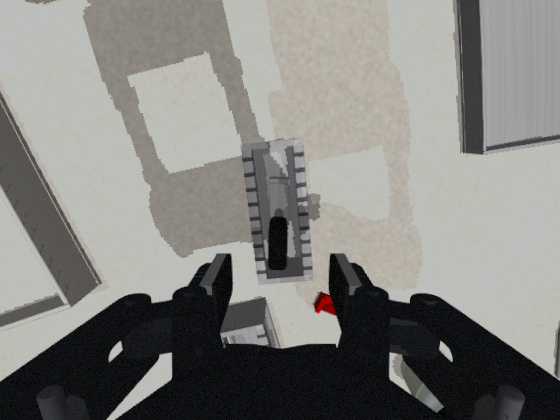

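View pics/s1.png

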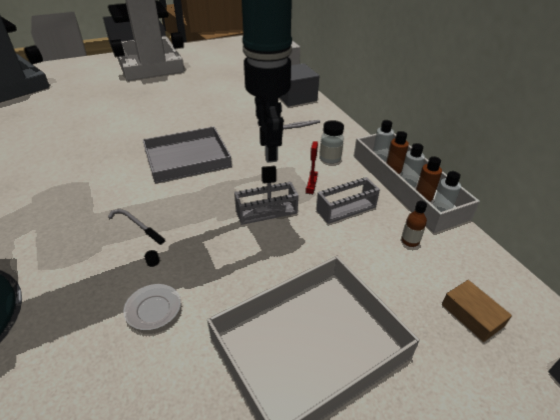

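The plate at (278,240) lies between the pads and is parallel to them. The crossbar runs along the slot, so it is already nearly lined up rather than across it. I'll descend and grip.

```bash
python3 -m creep '[[0.04,0,0,0.012,0,0,0],[0.04,0,0,0.015,0,0,0],[0.04,0,0,0.015,0,0,0],[0.04,0,0,0.015,0,0,0],[0.04,0,0,0.005,0,0,0],[0.04,0,0,0,0,0,0]]'; python3 -m creep '[[0.02,0,0,0,0,0,0],[0.01,0,0,0,0,0,0],[0.005,0,0,0,0,0,0],[0.005,0,0,0,0,0,0],[0.005,0,0,0,0,0,0]]'
python3 - <<'E'
from h import *
to([.577,.042,.092]); snap('wrist','w2.png'); s=snap('side','s2.png')
a=cv2.imread('pics/s2.png')[140:230,220:340];cv2.imwrite('pics/s2c.png',cv2.resize(a,None,fx=6,fy=6,interpolation=2))
E
```

```text
t: 2.8
tool_pos: [0.5758, 0.0422, 0.0912]
tcp_rot: [0.105, 0.995, -0.0, -0.002]
contact_force: [0.8, 0.5, -0.5]
width: 0.0403
t: 3.3
tool_pos: [0.5778, 0.0423, 0.0941]
tcp_rot: [0.105, 0.995, 0.0, 0.001]
contact_force: [-0.3, 0.1, 1.3]
width: 0.0114
t 3.3 pos [0.5778 0.0423 0.0941] x [-0.978  0.208 -0.001] y ang 78.0 tool z [ 0.002  0.    -1.   ] F [-0.3  0.1  1.3] w 0.011378771930203138 q6 -1.3312643794707295
shift tool [ 0.0007 -0.0004  0.0021]
```

View pics/s2c.png

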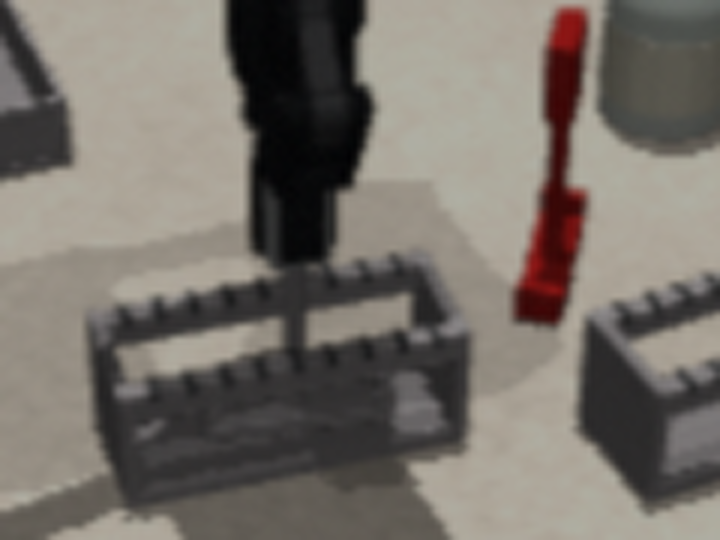

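View pics/w2.png

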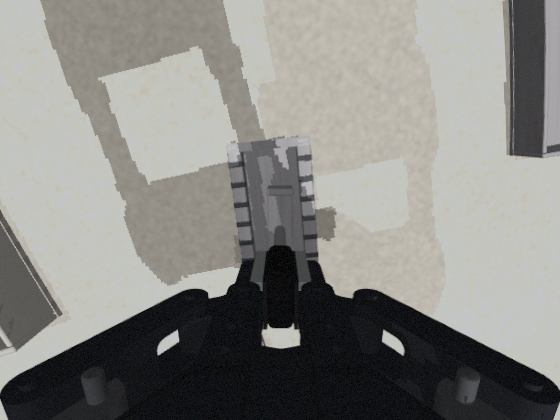

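The hook is held, at a width of 11.4 mm. The crossbar already lies along the slot, about 6° off. A literal quarter turn would jam it under the rails, so I'll raise it 5 mm and turn only the remaining 6°, then check.

```bash
python3 -m creep '[[0.005,0,0,-0.003,0,0,0],[0.005,0,0,-0.003,0,0,0],[0.005,0,0,0,0,0,-3],[0.005,0,0,0,0,0,-3],[0.005,0,0,0,0,0,0],[0.005,0,0,0,0,0,0]]'
python3 - <<'E'
from h import *
to([.577,.043,.1]); snap('wrist','w3.png')
a=cv2.imread('pics/w3.png')[120:340,180:380];cv2.imwrite('pics/w3c.png',cv2.resize(a,None,fx=2.7,fy=2.7,interpolation=2))
E
```

```text
t: 4.0
tool_pos: [0.5769, 0.0423, 0.0991]
tcp_rot: [0.053, 0.999, -0.0, -0.0]
contact_force: [0.2, 0.3, -2.2]
width: 0.011
t 4.0 pos [0.5769 0.0423 0.0991] x [-0.994  0.106  0.001] y ang 83.93 tool z [-0.001  0.    -1.   ] F [ 0.2  0.3 -2.2] w 0.011034366089034254 q6 -1.434768250752432
shift tool [-0.      0.0007 -0.0009]
```

View pics/w3c.png

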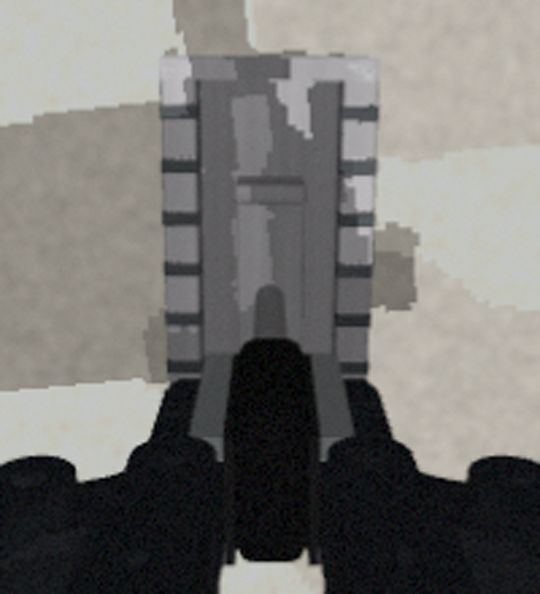

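The tip, at crop (270,188), is centred between the rails (200–340) and parallel to them. Now I'll lift.

```bash
python3 -m creep '[[0.005,0,0,-0.008,0,0,0],[0.005,0,0,-0.01,0,0,0],[0.005,0,0,-0.01,0,0,0],[0.005,0,0,-0.01,0,0,0],[0.005,0,0,-0.015,0,0,0],[0.005,0,0,-0.02,0,0,0],[0.005,0,0,-0.02,0,0,0],[0.005,0,0,-0.007,0,0,0],[0.005,0,0,0,0,0,0]]'
python3 - <<'E'
from h import *
to([.471,.299,.18]); snap('side','s4.png')
E
```

```text
t: 4.95
tool_pos: [0.5784, 0.0423, 0.2016]
tcp_rot: [0.052, 0.999, 0.0, 0.002]
contact_force: [0.5, -0.4, -1.5]
width: 0.0111
t 4.95 pos [0.5784 0.0423 0.2016] x [-0.995  0.105 -0.004] y ang 84.0 tool z [ 0.004  0.    -1.   ] F [ 0.5 -0.4 -1.5] w 0.011114509463207708 q6 -1.4360204216857553
shift tool [0.1337 0.244  0.0212]
```

View pics/s4.png

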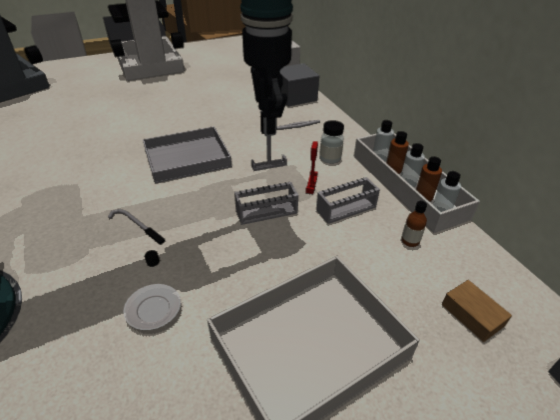

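The hook, at (268,163), is clear of the carrier, and the carrier still stands at (267,203). Next is the tray.

```bash
python3 -m creep '[[0.005,0.01,0.018,0,0,0,0],[0.005,0.017,0.03,0.002,0,0,0],[0.005,0.02,0.036,0.002,0,0,0],[0.005,0.02,0.036,0.003,0,0,0],[0.005,0.02,0.036,0.003,0,0,0],[0.005,0.02,0.036,0.003,0,0,0],[0.005,0.017,0.03,0.003,0,0,0],[0.005,0.01,0.022,0.003,0,0,0],[0.005,0,0,0.002,0,0,0],[0.005,0,0,0,0,0,0]]'
python3 - <<'E'
from h import *
to([.471,.299,.092]); snap('side','s5.png')
E
```

```text
t: 6.0
tool_pos: [0.4682, 0.2986, 0.1766]
tcp_rot: [0.052, 0.999, -0.001, -0.001]
contact_force: [0.1, -0.3, -1.4]
width: 0.0114
t 6.0 pos [0.4682 0.2986 0.1766] x [-0.995  0.103  0.002] y ang 84.1 tool z [-0.003 -0.002 -1.   ] F [ 0.1 -0.3 -1.4] w 0.011424933531225647 q6 -0.9442823248470201
shift tool [-0.0029  0.0009  0.0845]
```

View pics/s5.png

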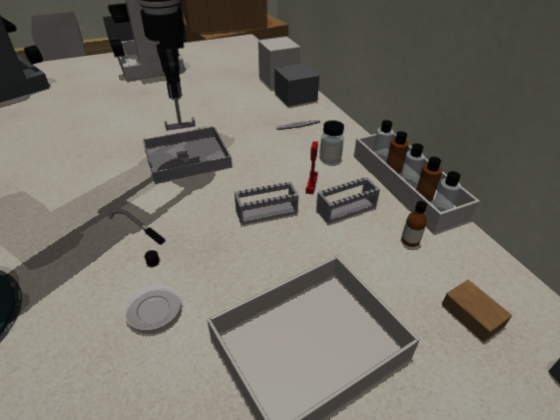

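```bash
python3 -m creep '[[0.005,0,0,0.01,0,0,0],[0.005,0,0,0.015,0,0,0],[0.005,0,0,0.015,0,0,0],[0.005,0,0,0.015,0,0,0],[0.005,0,0,0.012,0,0,0],[0.005,0,0,0.008,0,0,0],[0.005,0,0,0.004,0,0,0],[0.005,0,0,0,0,0,0]]'
python3 -m creep '[[0.005,0,0,0.002,0,0,0],[0.005,0,0,0,0,0,0]]'; python3 -c "
from h import *
to(None)"
```

```text
t: 6.85
tool_pos: [0.4691, 0.2988, 0.0986]
tcp_rot: [0.052, 0.999, -0.0, -0.0]
contact_force: [0.0, -0.8, -1.7]
width: 0.0113
t: 7.05
tool_pos: [0.4698, 0.2992, 0.0978]
tcp_rot: [0.052, 0.999, 0.0, 0.0]
contact_force: [-0.3, -0.2, -1.3]
width: 0.0112
t 7.05 pos [0.4698 0.2992 0.0978] x [-0.995  0.104 -0.001] y ang 84.01 tool z [ 0.001  0.001 -1.   ] F [-0.3 -0.2 -1.3] w 0.011230326608408316 q6 -0.943735138801078
```

```bash
python3 -m creep '[[0.005,0,0,0.002,0,0,0],[0.005,0,0,0.001,0,0,0],[0.005,0,0,0,0,0,0]]';python3 -m creep '[[0.005,0,0,0.001,0,0,0],[0.005,0,0,0,0,0,0]]'
```

```text
t: 7.35
tool_pos: [0.4693, 0.2989, 0.0943]
tcp_rot: [0.052, 0.999, -0.0, 0.0]
contact_force: [0.7, -0.5, -0.7]
width: 0.011
t: 7.55
tool_pos: [0.4693, 0.2989, 0.0932]
tcp_rot: [0.052, 0.999, -0.0, -0.0]
contact_force: [0.3, 0.3, -2.2]
width: 0.0113
```

```bash
python3 -m creep '[[0.005,0,0,0.001,0,0,0],[0.005,0,0,0,0,0,0]]';python3 -m creep '[[0.005,0,0,0.001,0,0,0],[0.005,0,0,0,0,0,0]]'
```

```text
t: 7.75
tool_pos: [0.4693, 0.2989, 0.0921]
tcp_rot: [0.052, 0.999, -0.0, -0.0]
contact_force: [-0.2, -0.1, -1.5]
width: 0.011
t: 7.95
tool_pos: [0.4695, 0.299, 0.0921]
tcp_rot: [0.052, 0.999, -0.0, -0.0]
contact_force: [-2.5, -2.0, 4.5]
width: 0.0114
```

The force rose to +4.5 N, so the hook is on the tray floor. I'll release and open gradually, then rise.

```bash
python3 -m creep '[[0.016,0,0,0,0,0,0],[0.025,0,0,0,0,0,0],[0.04,0,0,0,0,0,0],[0.04,0,0,0,0,0,0]]';python3 -m creep '[[0.04,0,0,-0.01,0,0,0],[0.04,0,0,-0.02,0,0,0],[0.04,0,0,-0.03,0,0,0],[0.04,0,0,-0.03,0,0,0],[0.04,0,0,-0.01,0,0,0]]'
python3 - <<'E'
from h import *
to([.5735,.0434,.13]); s=snap('side','s6.png')
E
```

```text
t: 8.35
tool_pos: [0.4694, 0.2989, 0.0912]
tcp_rot: [0.052, 0.999, 0.0, -0.0]
contact_force: [-0.4, 0.0, 0.7]
width: 0.04
t: 8.85
tool_pos: [0.4715, 0.3002, 0.1958]
tcp_rot: [0.052, 0.999, 0.002, 0.003]
contact_force: [0.1, 0.2, 0.9]
width: 0.0404
t 8.85 pos [0.4715 0.3002 0.1958] x [-0.995  0.105 -0.006] y ang 84.0 tool z [ 0.006  0.003 -1.   ] F [0.1 0.2 0.9] w 0.04043232330374879 q6 -0.9437467753621714
shift tool [-0.1279 -0.245   0.0655]
```

View pics/s6.png

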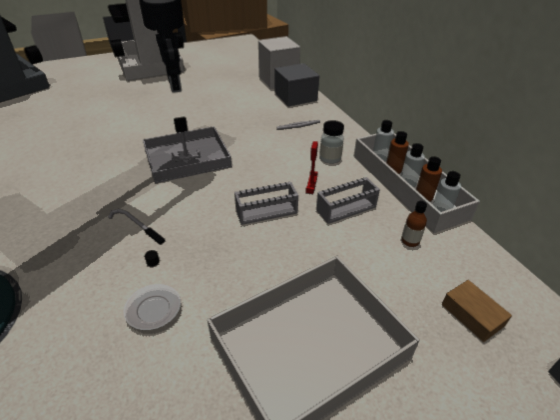

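The hook stands in the tray, with its plate at (181,125). Now back above the carrier.

```bash
python3 -m creep '[[0.07,-0.01,-0.02,0,0,0,0],[0.07,-0.017,-0.03,0,0,0,0],[0.07,-0.019,-0.036,0,0,0,0],[0.07,-0.019,-0.036,0.005,0,0,0],[0.07,-0.019,-0.036,0.005,0,0,0],[0.07,-0.019,-0.036,0.01,0,0,0],[0.07,-0.017,-0.031,0.015,0,0,0],[0.07,-0.008,-0.02,0.015,0,0,0],[0.07,0,0,0.005,0,0,0],[0.07,0,0,0,0,0,0]]'
python3 - <<'E'
from h import *
to([.5735,.0434,.13]); s=snap('wrist','w7.png')
E
```

```text
t: 9.9
tool_pos: [0.5693, 0.0416, 0.1339]
tcp_rot: [0.053, 0.999, 0.0, -0.002]
contact_force: [-0.0, 0.1, 0.6]
width: 0.07
t 9.9 pos [0.5693 0.0416 0.1339] x [-0.994  0.106  0.005] y ang 83.91 tool z [-0.005  0.    -1.   ] F [-0.   0.1  0.6] w 0.07002638930001001 q6 -1.4357395106994222
shift tool [-0.004   0.0022  0.0039]
```

View pics/w7.png

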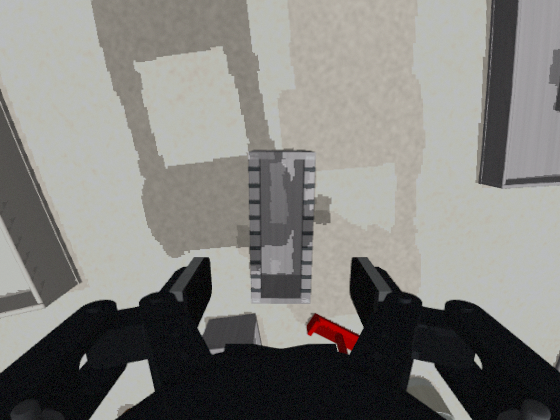

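```bash
python3 - <<'E'
from h import *
s=snap('wrist')
P=[onz(s,u,.048) for u in [(249,151),(314.5,151),(312,303.5),(250.5,303.5)]]
for p in P: print(p.round(4))
c=np.mean(P,0);d=P[0]+P[1]-P[2]-P[3];print(c,[np.linalg.norm(P[i]-P[(i+1)%4]).round(4) for i in range(4)],np.degrees(np.arctan2(-d[1],-d[0])))
c[2]=.039
to(c)
E
```

```text
[0.5105 0.0274 0.048 ]
[0.5153 0.0734 0.048 ]
[0.6358 0.0623 0.048 ]
[0.6305 0.0125 0.048 ]
[0.57303183 0.04390324 0.048     ] [np.float64(0.0463), np.float64(0.121), np.float64(0.05), np.float64(0.121)] -6.1485558048821405
t 10.0 pos [0.5705 0.0427 0.1359] x [-0.995  0.104  0.001] y ang 84.03 tool z [-0.001  0.    -1.   ] F [1.  1.  0.5] w 0.07010491274161822 q6 -1.4358828142375788
shift tool [-0.0025  0.0014  0.0969]
```

```bash
python3 -m creep '[[0.07,-0.002,0.001,0.01,0,0,0],[0.07,0,0,0.02,0,0,0],[0.07,0,0,0.02,0,0,0],[0.07,0,0,0.02,0,0,0],[0.07,0,0,0.015,0,0,0],[0.07,0,0,0.01,0,0,0],[0.07,0,0,0.002,0,0,0],[0.07,0,0,0,0,0,0]]'; python3 -m creep '[[0.06,0,0,0,0,0,0],[0.054,0,0,0,0,0,0],[0.05,0,0,0,0,0,0],[0.046,0,0,0,0,0,0],[0.042,0,0,0,0,0,0],[0.042,0,0,0,0,0,0],[0.042,0,0,0,0,0,0]]'
python3 - <<'E'
from h import *
to(None); s=snap('side','s8.png');s=snap('wrist','w8.png')
a=cv2.imread('pics/s8.png')[140:230,220:340];cv2.imwrite('pics/s8c.png',cv2.resize(a,None,fx=6,fy=6,interpolation=2))
E
```

```text
t: 10.8
tool_pos: [0.5733, 0.0429, 0.0393]
tcp_rot: [0.052, 0.999, -0.0, 0.0]
contact_force: [0.2, 0.0, 1.0]
width: 0.0704
t: 11.5
tool_pos: [0.5739, 0.0424, 0.0404]
tcp_rot: [0.052, 0.999, -0.0, 0.001]
contact_force: [-2.2, -1.6, 5.5]
width: 0.0469
t 11.5 pos [0.5739 0.0424 0.0404] x [-0.995  0.104 -0.002] y ang 84.01 tool z [ 0.002 -0.    -1.   ] F [-2.2 -1.6  5.5] w 0.04692606454619151 q6 -1.435135295099228
```

View pics/s8c.png

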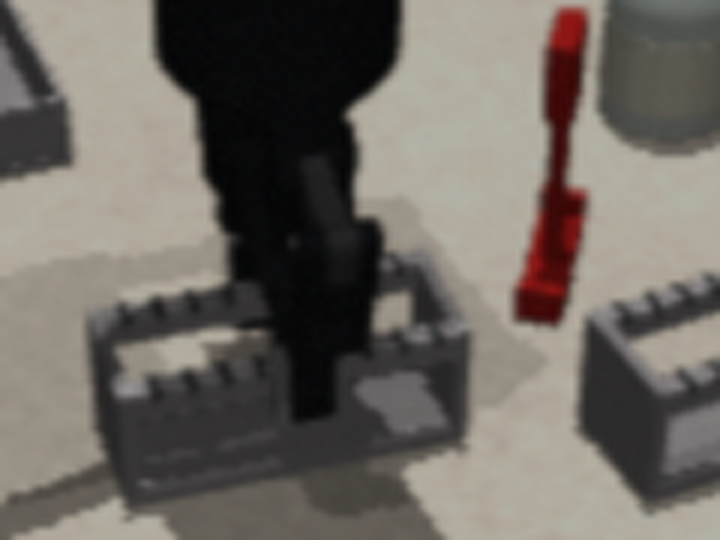

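The carrier is gripped across the rails at 46.9 mm. Lifting.

```bash
python3 -m creep '[[0.042,0,0,-0.005,0,0,0],[0.042,0,0,-0.01,0,0,0],[0.042,0,0,-0.015,0,0,0],[0.042,0,0,-0.015,0,0,0],[0.042,0,0,-0.015,0,0,0],[0.042,0,0,-0.015,0,0,0],[0.042,0,0,-0.015,0,0,0],[0.042,0,0,-0.01,0,0,0],[0.042,0,0,-0.005,0,0,0],[0.042,0,0,0,0,0,0]]'
python3 - <<'E'
from h import *
to([.509,-.273,.145]); s=snap('side','s9.png')
E
```

```text
t: 12.6
tool_pos: [0.5737, 0.0427, 0.1453]
tcp_rot: [0.052, 0.999, 0.0, 0.001]
contact_force: [0.4, -0.7, -3.6]
width: 0.0467
t 12.6 pos [0.5737 0.0427 0.1453] x [-0.995  0.105 -0.002] y ang 84.0 tool z [ 0.002  0.    -1.   ] F [ 0.4 -0.7 -3.6] w 0.04671350045513489 q6 -1.4350666595534918
shift tool [ 3.140e-02 -3.207e-01  2.000e-04]
```

View pics/s9.png

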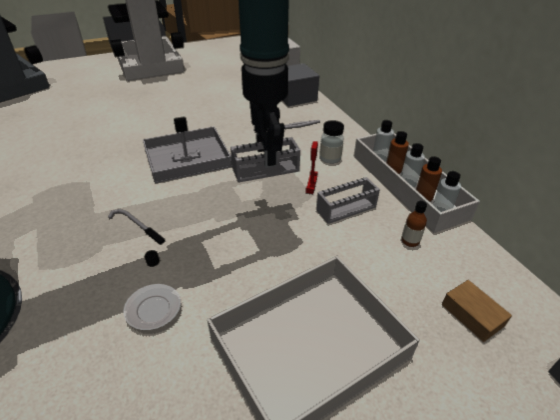

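```bash
python3 -m creep '[[0.042,0.002,-0.015,0,0,0,0],[0.042,0.003,-0.025,0,0,0,0],[0.042,0.003,-0.03,0,0,0,0],[0.042,0.004,-0.035,0,0,0,0],[0.042,0.004,-0.035,0,0,0,0],[0.042,0.004,-0.035,0,0,0,0],[0.042,0.004,-0.035,0,0,0,0],[0.042,0.003,-0.03,0,0,0,0],[0.042,0.002,-0.025,0,0,0,0],[0.042,0.002,-0.02,0,0,0,0]]'; python3 -m creep '[[0.042,0,-0.015,0,0,0,0],[0.042,0,-0.01,0,0,0,0],[0.042,0,-0.01,0,0,0,0],[0.042,0,0,0,0,0,0]]'
python3 - <<'E'
from h import *
to([.509,-.273,.045]); s=snap('side','s10.png'); s=snap('scene','c10.png')
E
```

```text
t: 13.65
tool_pos: [0.5108, -0.2395, 0.1431]
tcp_rot: [0.053, 0.999, 0.0, -0.001]
contact_force: [-0.5, 0.1, -3.7]
width: 0.0472
t: 14.05
tool_pos: [0.5089, -0.2732, 0.1441]
tcp_rot: [0.053, 0.999, -0.0, -0.0]
contact_force: [0.1, 0.4, -4.5]
width: 0.047
t 14.05 pos [ 0.5089 -0.2732  0.1441] x [-0.994  0.105  0.   ] y ang 83.97 tool z [-0. -0. -1.] F [ 0.1  0.4 -4.5] w 0.04703028843303726 q6 -2.0009902963412265
shift tool [-0.0001  0.0002  0.0991]
```

View pics/s10.png

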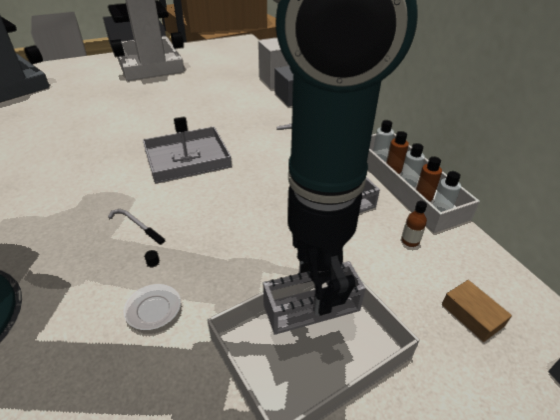

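View pics/c10.png

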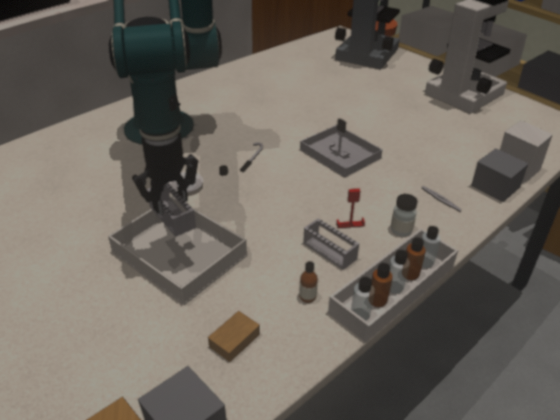

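The carrier is above the tub and level. Lowering, with contact expected near TCP z = 0.045.

```bash
python3 -m creep '[[0.042,0,0,0.008,0,0,0],[0.042,0,0,0.015,0,0,0],[0.042,0,0,0.015,0,0,0],[0.042,0,0,0.015,0,0,0],[0.042,0,0,0.015,0,0,0],[0.042,0,0,0.012,0,0,0],[0.042,0,0,0.008,0,0,0],[0.042,0,0,0.004,0,0,0],[0.042,0,0,0.002,0,0,0],[0.042,0,0,0,0,0,0]]'; python3 -m creep '[[0.042,0,0,0.001,0,0,0],[0.042,0,0,0.001,0,0,0],[0.042,0,0,0,0,0,0]]'
```

```text
t: 15.15
tool_pos: [0.5092, -0.2725, 0.0505]
tcp_rot: [0.052, 0.999, -0.0, 0.0]
contact_force: [0.5, 0.9, -3.5]
width: 0.0467
t: 15.45
tool_pos: [0.5091, -0.2724, 0.0486]
tcp_rot: [0.052, 0.999, -0.0, 0.0]
contact_force: [-0.2, 0.3, -4.1]
width: 0.0464
```

```bash
for i in 1 2; do python3 -m creep '[[0.042,0,0,0.001,0,0,0],[0.042,0,0,0,0,0,0]]'; done
```

```text
t: 15.65
tool_pos: [0.5089, -0.2723, 0.0473]
tcp_rot: [0.052, 0.999, -0.0, 0.0]
contact_force: [0.8, -0.5, -3.0]
width: 0.0466
t: 15.85
tool_pos: [0.5088, -0.2722, 0.0461]
tcp_rot: [0.052, 0.999, 0.0, -0.0]
contact_force: [-0.8, -0.2, -4.5]
width: 0.0466
```

```bash
python3 -m creep '[[0.042,0,0,0.001,0,0,0],[0.042,0,0,0,0,0,0]]'
```

```text
t: 16.05
tool_pos: [0.509, -0.2724, 0.0455]
tcp_rot: [0.052, 0.999, -0.0, 0.0]
contact_force: [-0.7, 1.1, -1.0]
width: 0.0469
```

Contact is beginning (−4.5 → −1.0 N). One more half-millimetre, then release.

```bash
python3 -m creep '[[0.042,0,0,0.0005,0,0,0],[0.042,0,0,0,0,0,0]]'; python3 -m creep '[[0.05,0,0,0,0,0,0],[0.056,0,0,0,0,0,0],[0.064,0,0,0,0,0,0],[0.07,0,0,0,0,0,0],[0.07,0,0,0,0,0,0]]'; python3 -m creep '[[0.07,0,0,-0.005,0,0,0],[0.07,0,0,-0.015,0,0,0],[0.07,0,0,-0.02,0,0,0],[0.07,0,0,-0.03,0,0,0],[0.07,0,0,-0.03,0,0,0],[0.07,0,0,-0.03,0,0,0],[0.07,0,0,-0.02,0,0,0],[0.07,0,0,0,0,0,0],[0.07,0,0,0,0,0,0]]'
python3 - <<'E'
from h import *
to(None); snap('side','s11.png');snap('scene','c11.png');snap('wrist','w11.png')
E
```

```text
t: 16.25
tool_pos: [0.509, -0.2724, 0.0455]
tcp_rot: [0.052, 0.999, -0.0, 0.0]
contact_force: [-3.2, 2.3, 4.3]
width: 0.0471
t: 16.75
tool_pos: [0.509, -0.2724, 0.0448]
tcp_rot: [0.052, 0.999, -0.0, 0.0]
contact_force: [-0.4, -0.1, 0.2]
width: 0.0701
t: 17.65
tool_pos: [0.5092, -0.2725, 0.1959]
tcp_rot: [0.052, 0.999, -0.0, 0.001]
contact_force: [0.1, 0.6, -0.4]
width: 0.0702
t 17.65 pos [ 0.5092 -0.2725  0.1959] x [-0.995  0.105 -0.002] y ang 84.0 tool z [ 0.002 -0.001 -1.   ] F [ 0.1  0.6 -0.4] w 0.07019805699719132 q6 -2.000568704532227
```

View pics/s11.png

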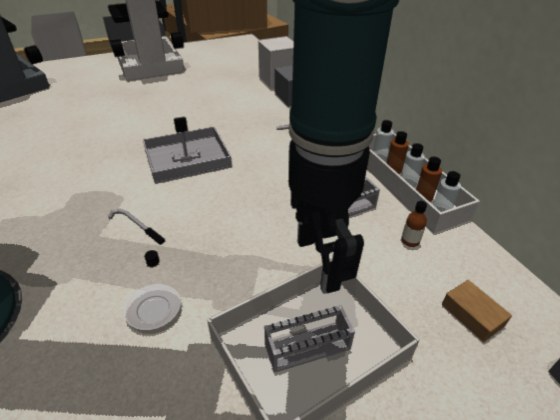

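View pics/c11.png

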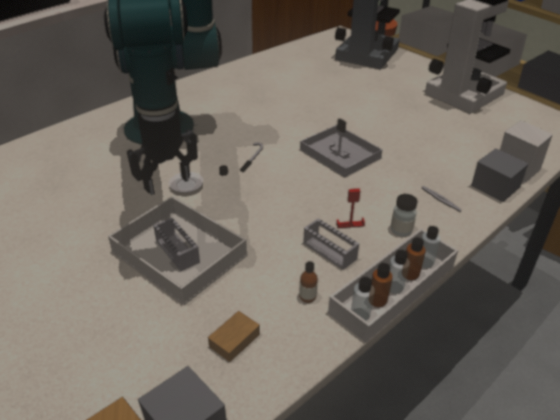

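View pics/w11.png

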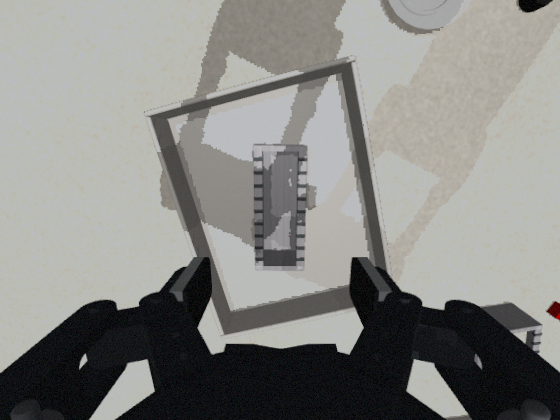

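The carrier stands upright inside the tub, at side (308,337) and wrist (280,207). The hook stands in the tray at side (185,142). The gripper touches nothing.

```bash
python3 -c "
from workcell import arm
print(arm.job_done())"
```

```text
the job is handed in; nothing more can be done
None
```

The hook is standing in the steel tray and its carrier is upright in the white tub. I handed the job in at about 18 s on the robot's clock.

**Mismatch with the task:** the brief said the crossbar lay across the carrier. The pictures showed it already along the slot, about 6° off. A literal quarter turn would have locked it under the rails, so I did not make one. Instead I raised the hook a few millimetres, turned it the remaining 6° until it lined up, and lifted it straight out with no sign of snagging. The carrier stayed on the bench and a second measurement showed it had not moved beyond measuring error.

**Last checks:** the final pictures show:
- the hook upright in the tray;
- the carrier upright, resting inside the tub clear of the walls;
- the spare carrier and the red hook untouched.

Every force reading I took stayed under about 6 N, and the gripper was open, about 0.15 m above where it released the carrier. No final check failed, but the carrier sits about 14° off the tub's sides because I did not turn it to match.

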